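# Fetch a specimen jar from the drawer and face its code to the scanner

## Robot

A 6-joint arm with a two-finger parallel gripper is mounted at the origin on the work surface. World frame = base frame: x ahead of the robot, y to its left, z up, the work surface at z = 0. Lengths are in m, angles in degrees, forces in N, time in s.
With the tool pointing down it reaches from about 0.225 to 0.875 m from the base axis. Payload 3.4 kg.
Tool frame: the origin (TCP) lies at the centre of the arm's flange, where the gripper is bolted on; the fingertips stand 173 mm ahead of it and the grasp point (between the pads) lies tcp_to_grasp ahead of it (tcp_to_grasp is the distance from the TCP to the grasp point, in m); z points along the fingers, y is the line along which they close (so a half turn about z gives the same grasp; the last joint's range is limited). The gripper opens to 85 mm and grips with 20 to 120 N. Pads are 22 mm wide; open, the fingers measure 114 mm over their backs; the gripper's body (76 mm by 85 mm) begins 54 mm behind the grasp point. The pads swing forward as they close: fully open they stand 13 mm farther back than shut.
Start: joints at [-72.823, 15.808, 86.224, -0, 77.962, -6.933], TCP at [0.235, -0.525, 0.405] pointing down, gripper open.
Joint ranges: [-165.64, 165.64], [-43.16, 119.46], [12.63, 154.43], [-67.54, 247.53], [6.08, 155.33], [-154.97, 154.97]. Speed limits (degrees/s): [147.25, 147.25, 180, 180, 180, 180].

## Interface

Orientations are given as [roll, pitch, yaw] about the fixed x, y, z axes, in that order (R = Rz(yaw) Ry(pitch) Rx(roll)).
In Python, from plant import * gives the robot as it stands. Calls block until the motion is done:
- movep(position, orientation): joint-space move of the TCP to a pose.
- servo_line(position, orientation=None, feed=0.15): straight line of the TCP; orientation=None keeps the orientation; feed is the mean speed in m/s.
- move_j(angles): joint-space move.
- command_gripper(opening, newtons=None): opening from 0.0 (shut) to 1.0 (fully open); newtons is the grip in N (None keeps the last); returns when the fingers have stopped.
- sleep(seconds).
- inverse_kinematics(position, orientation): joint angles nearest the present ones, or None.
- state(): the state.
- get_image(name): name is "scene" or "top"; returns the picture (480x640x3 uint8, red, green, blue); there is no depth.
- camera_model(name): a dict with "intrinsics" (3x3 intrinsics, pixels), "eye" and "rotation" of the camera in the world. Camera axes: x right, y up, looking along -z (the intrinsics and any distortion apply to the point x, -y, -z); pixel columns grow to the right and rows downward; lengths in m; the calibration is good to about 2 mm. A picture is of the moment at which its call begins. camera_model takes no time and is no camera call.
A pose or a line that the arm cannot do raises Unreachable and nothing moves.
- hand_in(): hands the job in; it is judged then, once.
The state is a dict: "t": time; "q": joint angles; "qd": joint speeds; "tau": joint torques, N m; "eef_pos": TCP position; "orientation": TCP orientation; "wrist_force": force on the tool from outside, world axes, zero at the start; "torque": the same for the moment, N m; "grip_width": opening from 0.0 (shut) to 1.0 (fully open); "grip_force": force on a finger pad.
Only numpy, scipy, OpenCV 4.12 (cv2) and the standard library are available. Lean on these libraries where they do the work, as an engineer would, in place of code of your own. Each camera call takes 0.05 s, during which the arm holds its last target. There are 200 camera calls.

## Task

Pull the specimen drawer all the way out to its stop and leave it out. Take the jar with the yellow lid out of it and set it down gently, upright and wholly on the scanner's round pad, turned so that the code on its side squarely faces the scanner's red window. Leave the blue-lidded jar standing in the drawer, never tip a jar, and do not disturb the other things on the bench.

Things in the scene. Friction and masses are not known exactly. Their poses are not given: they have to be found in the camera images.
- drawer (a joint): the drawer of the specimen cabinet, m: 0 shut, 0.16 out at its stop; it starts shut or up to 15 mm ajar. It slides along the cabinet's -x with about 1.5 N of friction plus 6 N per m/s, and stays where it is left. Grey front 256 mm wide, 15 mm thick, its top edge 124 mm above the bench; low side walls, tops 36 mm above the bench
- cabinet: fixed white cabinet, 220 mm deep (x) by 260 mm wide (y), top 143 mm above the bench; origin at the bench below its centre; its -x side is the drawer front, roughly towards the robot. Drawer front's outer face is 110 mm from the origin when shut
- drawer_handle (a point): middle of the drawer's straight steel handle bar: 12 mm thick, 110 mm long along the cabinet's y, level, 105 mm above the bench, its axis 45 mm out from the drawer front (39 mm clear gap behind it); moves with the drawer. Its axes are the cabinet's axes
- drawer_floor (a point): point on the drawer's floor, 16 mm above the bench, midway between the two jars' places; the jars stand about 58 mm to either side of it along the cabinet's y (which jar is on which side varies). Moves with the drawer. The jar centres are about 85 mm behind the outer face of the drawer front, so with the drawer at its stop about 75 mm clear of the cabinet
- jar_yellow: the wanted jar: white upright cylinder, 56 mm across and 100 mm tall, about 0.16 kg, with a yellow lid (the top 22 mm, same width). Origin at the centre of its underside, z up. Its marked side is its own +x side: a square black-and-white code patch there, and a black stripe on the lid from the centre to the rim and down its side shows the same direction from above. It starts in the drawer, code turned away from where it must face
- jar_yellow_mark (a point): point in the middle of the code side of the yellow-lidded jar: 28 mm out from its axis along its +x, 50 mm above its underside
- jar_blue: a like jar with a blue lid (white stripe) beside it in the drawer, same size and origin; stays in the drawer
- scanner: fixed code scanner: white base plate 230 by 110 mm, 8 mm thick, carrying a dark round pad 84 mm across (top 10 mm above the bench) and a white block 100 mm wide, 90 mm tall with a black face and red window towards the pad. Origin at the bench under the pad's centre; the window lies 100 mm from there along its +x and looks back along -x, so the jar's +x must point along the scanner's +x
- pad (a point): centre of the top of the scanner's round pad, 10 mm above the bench; axes as the scanner's
- window (a point): centre of the scanner's red window, 50 mm above the bench
- jar_red: bystander: like jar with a red lid standing on the bench, 56 mm across, 100 mm tall, origin at its underside
- reagent: bystander: amber bottle, 66 mm across, 150 mm tall, origin at its underside
- dishes: bystander: stack of clear round dishes, 90 mm across, 46 mm tall, origin at its underside
- beaker: bystander: open glass beaker, 80 mm across, 100 mm tall, origin at its underside
- slide_box: bystander: flat blue and grey slide box, 90 by 100 by 35 mm, origin at its underside
- eyepiece: bystander: black microscope eyepiece standing up, 40 mm across, 62 mm tall, origin at its underside

How it is judged:
By the outcome, as a careful person would: the job done as asked, in the order asked, and still so for the second after the job is handed in, with the robot touching nothing.
It also fails if it takes over 59 s, if anything falls off the work surface, if the arm or the gripper's body presses on something with over 40 N, if the wrist force passes 120 N, or if a joint passes its speed limit or range.

## Working session

There is one attempt and no reset: what is moved stays moved. The work goes in short steps, each a Python script; the robot and the scene stay as the last script left them, time stands still between calls to the robot, and variables do not carry over. Pictures are saved under pics/ and viewed, at most 10 in all, crops included, and the job is handed in when it is done.

```bash
ls; mkdir -p pics
python3 - <<'E'
from plant import *
import cv2
for n in("scene","top"):
    cv2.imwrite(f"pics/{n}0.png",get_image(n)[:,:,::-1]); print(n,camera_model(n))
s=state();print(s['t'],s['orientation'],s['eef_pos'])
try: print(tcp_to_grasp)
except Exception as e: print(e)
E
```

```text
pics
scene {'intrinsics': array([[557.24774694,   0.        , 320.21673474],
       [  0.        , 557.24774694, 240.03118235],
       [  0.        ,   0.        ,   1.        ]]), 'eye': array([-0.02511616, -0.06921493,  1.37667149]), 'rotation': array([ 23.79176193,   0.21170136, -77.90912401])}
top {'intrinsics': array([[449.97867649,   0.        , 322.57087456],
       [  0.        , 449.97867649, 229.06331766],
       [  0.        ,   0.        ,   1.        ]]), 'eye': array([0.41143282, 0.03180908, 1.07284617]), 'rotation': array([  7.56238346,   1.76684941, -90.01638101])}
0.1 [-1.79903833e+02 -9.61843116e-03  2.41105062e+01] [ 0.23480134 -0.52465089  0.40392058]
0.1547
```

View pics/scene0.png

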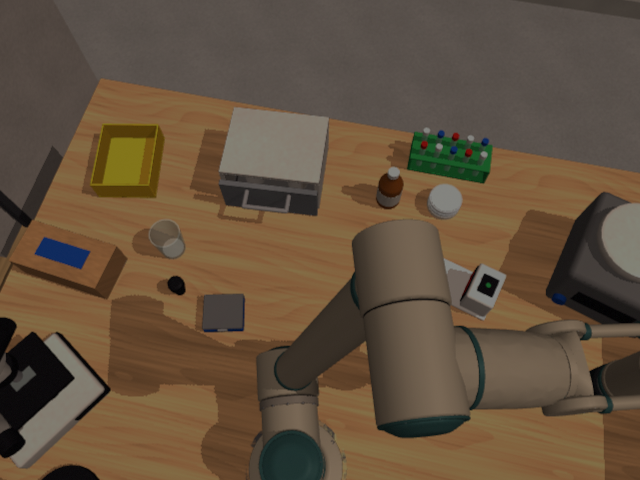

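View pics/top0.png

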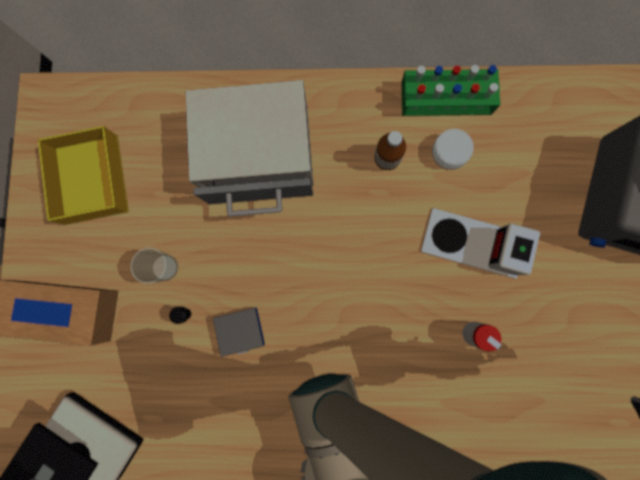

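The top view shows the cabinet top at about (187–312, 82–185), the handle from (228,210) to (281,208), the pad at (449,236) with the scanner block to its lower right at (515,250), the reagent bottle at (390,150) and the red jar at (487,337). Next I'll take an enlarged crop to measure from.

```bash
cat > h.py <<'E'
from plant import *
import numpy as np, cv2
from scipy.spatial.transform import Rotation as Ro
def pix(n,uv,z):
    c=camera_model(n);K=c['intrinsics'];R=Ro.from_euler('xyz',c['rotation'],degrees=True).as_matrix()
    d=np.linalg.inv(K)@[uv[0],uv[1],1];d=R@[d[0],-d[1],-d[2]]
    e=c['eye'];return (e+d*(z-e[2])/d[2])[:2]
def proj(n,p):
    c=camera_model(n);K=c['intrinsics'];R=Ro.from_euler('xyz',c['rotation'],degrees=True).as_matrix()
    v=R.T@(np.array(p)-c['eye']);v=K@[v[0],-v[1],-v[2]];return v[:2]/v[2]
def down(yaw): # tool z down, tool y axis along world heading yaw (deg, mod 180)
    # R=Rz(a)Rx(180): tool y -> Rz(a)*(0,-1,0): heading a-90
    return [180,0,(yaw+90+180)%360-180]
def rpy(R): return list(Ro.from_matrix(R).as_euler('xyz',degrees=True))
E
python3 - <<'E'
import cv2,numpy as np
a=cv2.imread('pics/top0.png')
b=cv2.resize(a[70:225,175:330],None,fx=3.8,fy=3.8,interpolation=cv2.INTER_CUBIC)[:, :400*2]
cv2.imwrite('pics/c1.png',b)
b=cv2.resize(a[190:290,410:550],None,fx=5,fy=5,interpolation=cv2.INTER_CUBIC)
cv2.imwrite('pics/c2.png',b)
E
```

```text
(no output)
```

View pics/c1.png

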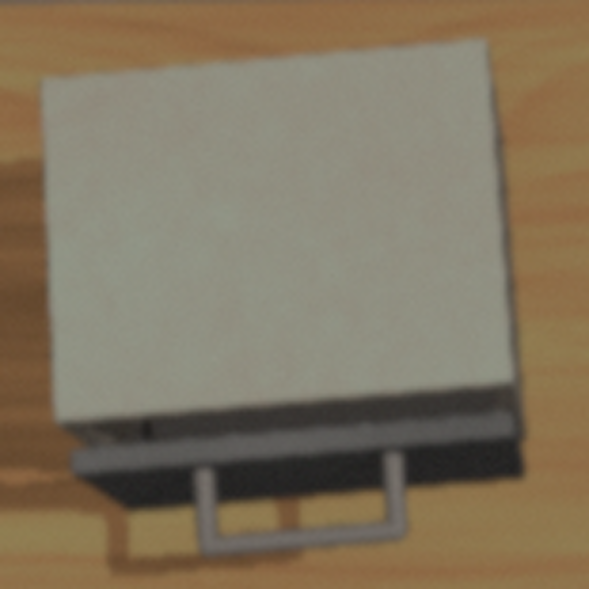

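View pics/c2.png

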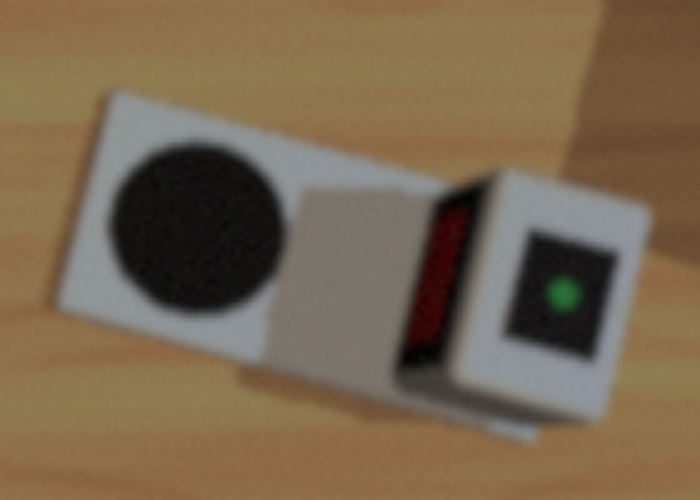

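Run:
```python
from h import *
c1=lambda U,V:((U+.5)/3.8-.5+175,(V+.5)/3.8-.5+70)
c2=lambda U,V:((U+.5)/5-.5+410,(V+.5)/5-.5+190)
P=[pix('top',c1(*p),.143) for p in [(42,78),(487,40),(516,384),(56,422)]]
h=lambda a:np.degrees(np.arctan2(a[1],a[0]))
print('cab',np.round(P,4),np.mean(P,0),'x-head',h(P[0]-P[3]),h(P[1]-P[2]),'y-head',h(P[0]-P[1]),h(P[3]-P[2]),np.linalg.norm(P[0]-P[1]),np.linalg.norm(P[0]-P[3]))
H=[pix('top',c1(*p),.105) for p in [(203,546),(404,529)]];print('handle',H,np.mean(H,0),h(H[0]-H[1]),np.linalg.norm(H[0]-H[1]))
print('pad',pix('top',c2(198,227),.01))
B=[pix('top',c2(*p),.008) for p in [(112,91),(55,307),(535,441)]];print('base',B,h(B[2]-B[1]),h(B[0]-B[1])-90)
T=[pix('top',c2(*p),.09) for p in [(505,168),(650,212),(603,420),(455,380)]];print('blk',T,h(T[0]-T[3])-90,h(T[1]-T[2])-90)
for n,uv,z in(('red',(487,337),.1),('reag',(395,139),.15),('dish',(453,148),.046),('beaker',(148,266),.1),('eye',(180,315),.06),('slide',(238,331),.035)):print(n,pix('top',uv,z))
```

```text
cab [[0.844  0.3612]
 [0.8633 0.1036]
 [0.6601 0.0862]
 [0.6404 0.345 ]] [0.75196545 0.2240099 ] x-head 4.526716385287132 4.883985167063036 y-head 94.27407449028821 94.35660010617102 0.25828442618714365 0.20423945423674758
handle [array([0.57577742, 0.26921426]), array([0.58506944, 0.15281962])] [0.58042343 0.21101694] 94.56435817811843 0.1167649561799865
pad [ 0.53717643 -0.23430895]
base [array([ 0.60289851, -0.19653815]), array([ 0.49970574, -0.16654323]), array([ 0.43665815, -0.38643898])] -105.99843379758302 -106.20749986077341
blk [array([ 0.55308401, -0.34798281]), array([ 0.53349473, -0.40907874]), array([ 0.44364646, -0.3835464 ]), array([ 0.46089083, -0.32166272])] -105.9334353222876 -105.86365245227847
red [ 0.3114103  -0.28223619]
reag [ 0.72554244 -0.09310748]
dish [ 0.73767871 -0.24168872]
beaker [0.46093083 0.44334564]
eye [0.3534381  0.38215782]
slide [0.31642841 0.25614794]
```

Run:
```python
from h import *
th=np.radians(4.4);X=np.array([np.cos(th),np.sin(th)])
hd=np.array([.5804,.2110]);G=tcp_to_grasp
best=None
for y in(94.4,-85.6):
    q=inverse_kinematics([*hd,.36],[180,0,y]);print(y,q)
    if q is not None and (best is None or abs(q[5])<abs(best[1][5])):best=(y,q)
o=[180,0,best[0]]
command_gripper(.42,25)
movep([*hd,.106+G+.09],o)
cv2.imwrite('pics/a1.png',cv2.resize(get_image('scene')[80:260,180:400],None,fx=3.5,fy=3.3)[:,:,::-1])
servo_line([*hd,.106+G],o,feed=.1)
print(state()['wrist_force'],state()['t'])
command_gripper(0,25)
s=state();print(s['grip_width'],s['grip_force'],s['wrist_force'],s['eef_pos'])
p=hd-X*.13; servo_line([*p,.106+G],o,feed=.07)
s=state();print(s['t'],s['wrist_force'],s['eef_pos'],s['grip_width'])
```

```text
94.4 [ 1.35259911e+01  2.09667402e+01  8.49705963e+01 -2.54444375e-14
  7.40626635e+01  9.12599110e+00]
-85.6 None
[-0.71105762  0.14407939  0.2720995 ] 4.6
0.1306111698642282 24.615266025066376 [-1.54341501  0.48592628  3.95107045] [0.58047326 0.21105741 0.26150705]
6.9417 [ 1.07084109 -1.85216618  7.53313239] [0.45080137 0.20076933 0.26142267] 0.12989566639878683
```

Run:
```python
from h import *
cv2.imwrite('pics/t2.png',cv2.resize(get_image('top')[60:300,130:400],None,fx=2.5,fy=2.5)[:,:,::-1])
```

```text
(no output)
```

View pics/t2.png

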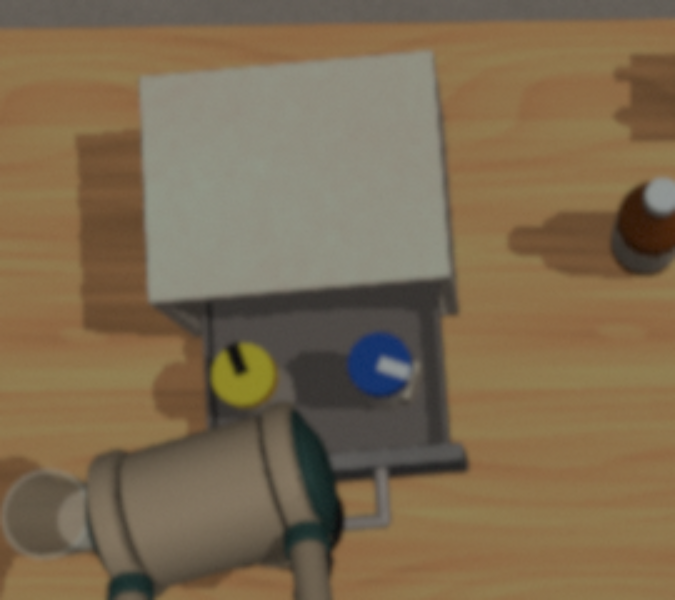

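The drawer slides well. The yellow jar is on the left at (243,375) with its stripe pointing up and slightly left, and the blue jar is at (381,365). I'll pull on to the stop now.

Run:
```python
from h import *
th=np.radians(4.4);X=np.array([np.cos(th),np.sin(th)])
hd=np.array([.5804,.2110]);G=tcp_to_grasp;o=[180,0,94.4]
d=.13
while d<.176:
    d+=.004; servo_line([*(hd-X*d),.106+G],o,feed=.05)
    s=state();f=np.array(s['wrist_force'][:2])@X;print(round(d,3),round(f,2),s['eef_pos'][:2])
    if f>20:break
cmd=s['eef_pos']
command_gripper(.42,25); s=state(); print(s['wrist_force'],s['eef_pos'],s['t'])
p=hd-X*d
servo_line([*p,.40],o,feed=.2)
movep([.25,-.1,.42],o)
im=get_image('top')
cv2.imwrite('pics/t3full.png',im[:,:,::-1])
cv2.imwrite('pics/t3.png',cv2.resize(im[130:270,170:330],None,fx=4,fy=4,interpolation=cv2.INTER_CUBIC)[:,:,::-1])
print(state()['t'])
```

```text
0.134 0.12 [0.44642616 0.20043709]
0.138 -0.59 [0.44233056 0.20012678]
0.142 -0.8 [0.43828673 0.1998059 ]
0.146 -0.02 [0.43431565 0.19949566]
0.15 -0.32 [0.4306656  0.19918275]
0.154 8.54 [0.42934038 0.19907796]
0.158 16.32 [0.42804907 0.19897743]
0.162 24.75 [0.42676068 0.19885553]
[ 3.58096556 -0.14640782 -2.9190427 ] [0.41876685 0.19842953 0.26038131] 9.35
11.5417
```

View pics/t3.png

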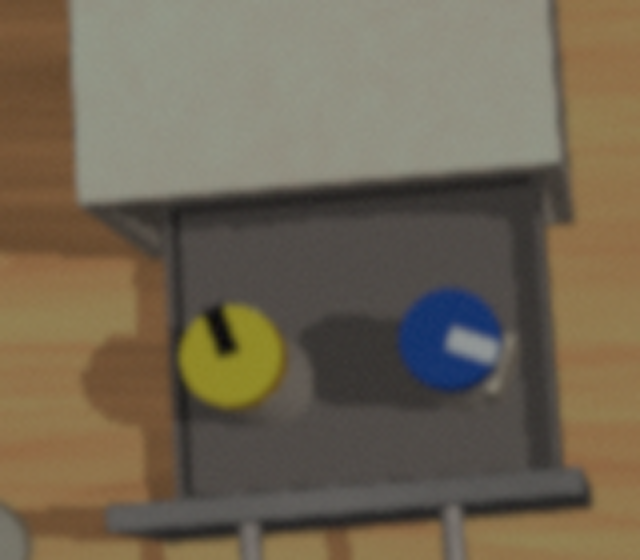

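Run:
```python
from h import *
im=cv2.imread('pics/t3full.png');up=cv2.resize(im[130:270,170:330],None,fx=4,fy=4,interpolation=cv2.INTER_CUBIC)
c=lambda U,V:((U+.5)/4-.5+170,(V+.5)/4-.5+130)
C=pix('top',c(231,355.5),.116);print('yellow',C,'blue',pix('top',c(451,340),.116))
g=up.max(2).astype(float)
yy,xx=np.mgrid[:up.shape[0],:up.shape[1]];m=((xx-231)**2+(yy-355.5)**2<44**2)&(g<75)
P=np.array([pix('top',c(u,v),.116) for v,u in np.argwhere(m)])
mu=P.mean(0);w,V=np.linalg.eigh(np.cov((P-mu).T));v=V[:,1];v*=np.sign(v@(mu-C))
print(m.sum(),np.sqrt(w),mu,'head pca',np.degrees(np.arctan2(v[1],v[0])),'centre->mu',np.degrees(np.arctan2(*(mu-C)[::-1])))
for t in((213,309),(214,311)):
  e=pix('top',c(*t),.116)-C;print(np.degrees(np.arctan2(e[1],e[0])),np.linalg.norm(e))
for y in range(-180,180,15):
  a=inverse_kinematics([*C,.4],[180,0,y]);b=inverse_kinematics([.537,-.2343,.4],[180,0,y])
  print(y,None if a is None else np.round(a[5]),None if b is None else np.round(b[5]))
```

```text
yellow [0.56252963 0.26768123] blue [0.57039312 0.14819698]
696 [0.00272795 0.00632434] [0.57467053 0.27346506] head pca 22.1980199460738 centre->mu 25.47275770404842
22.39862608753389 0.027736704616079185
22.151884491974844 0.02649183630096733
-180 -71.0 -120.0
-165 -86.0 -135.0
-150 -101.0 -150.0
-135 -116.0 None
-120 -131.0 None
-105 -146.0 None
-90 None 150.0
-75 None 135.0
-60 None 120.0
-45 154.0 105.0
-30 139.0 90.0
-15 124.0 75.0
0 109.0 60.0
15 94.0 45.0
30 79.0 30.0
45 64.0 15.0
60 49.0 -0.0
75 34.0 -15.0
90 19.0 -30.0
105 4.0 -45.0
120 -11.0 -60.0
135 -26.0 -75.0
150 -41.0 -90.0
165 -56.0 -105.0
```

Run:
```python
from h import *
G=tcp_to_grasp;C=[.5625,.2677];o=[180,0,-175.6]
movep([*C,.40],o); command_gripper(1.0)
s=state();print(s['t'],s['q'])
servo_line([*C,.085+G],o,feed=.12)
print(state()['wrist_force'])
command_gripper(0,30)
s=state();print(s['t'],s['grip_width'],s['grip_force'],s['wrist_force'])
servo_line([*C,.105+G],o,feed=.05)
servo_line([*C,.245+G],o,feed=.15)
s=state();print(s['t'],s['grip_width'],s['grip_force'],s['wrist_force'])
cv2.imwrite('pics/s4.png',cv2.resize(get_image('scene')[100:260,170:400],None,fx=3.4,fy=3.4,interpolation=cv2.INTER_CUBIC)[:,:,::-1])
```

```text
13.8417 [ 1.90382014e+01  2.00861662e+01  8.05428723e+01  1.10063314e-03
  7.93683372e+01 -7.53464998e+01]
[ 0.31929561 -0.69318939  0.16989614]
15.7083 0.6446735993774637 31.629541218280792 [-0.82260867  0.22907276  4.08014978]
17.3417 0.6472588761901213 32.01404705643654 [-0.63576787 -0.05451262 -1.17375509]
```

View pics/s4.png

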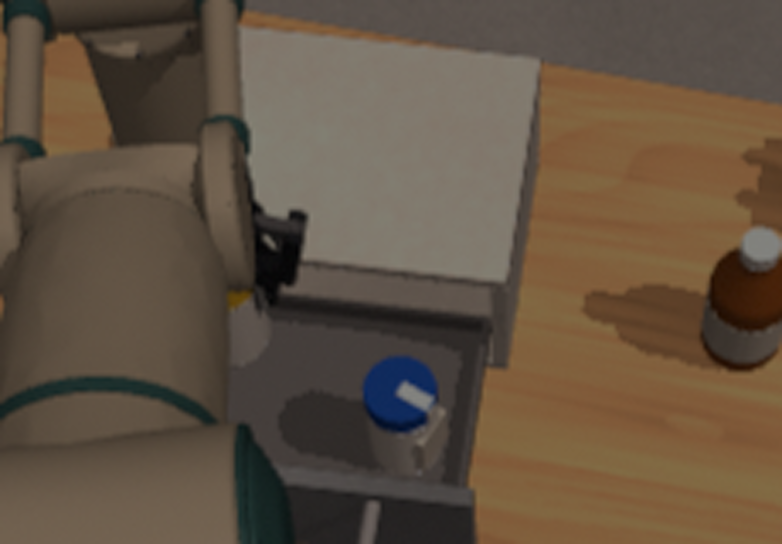

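The jar is in the gripper, with its yellow lid at (240,298), and the blue jar is still standing at (400,400). Next I'll move over and lower it onto the pad.

Run:
```python
from h import *
G=tcp_to_grasp;C=[.5372,-.2343];o=[180,0,56.1]
movep([*C,.245+G],o)
servo_line([*C,.090+G],o,feed=.12); sleep(.3)
f0=state()['wrist_force'][2];z=.090
while z>.074:
    z-=.0015; servo_line([*C,z+G],o,feed=.015); f=state()['wrist_force'][2]-f0
    print(round(z,4),round(f,2))
    if f>2.5:break
command_gripper(.85,20); sleep(.2)
s=state();print(s['t'],s['wrist_force'],s['q'][5])
servo_line([*C,.25+G],o,feed=.12)
movep([.25,-.1,.42],o)
im=get_image('top');cv2.imwrite('pics/t5full.png',im[:,:,::-1])
cv2.imwrite('pics/t5.png',cv2.resize(im[190:290,410:550],None,fx=5,fy=5,interpolation=cv2.INTER_CUBIC)[:,:,::-1])
print(state()['t'])
```

```text
0.0885 -0.59
0.087 -0.27
0.0855 -1.1
0.084 -0.58
0.0825 -0.71
0.081 -0.85
0.0795 0.7
0.078 9.92
23.475 [0.27994335 0.69680385 0.55449883] 3.5357386235076715
26.3167
```

View pics/t5.png

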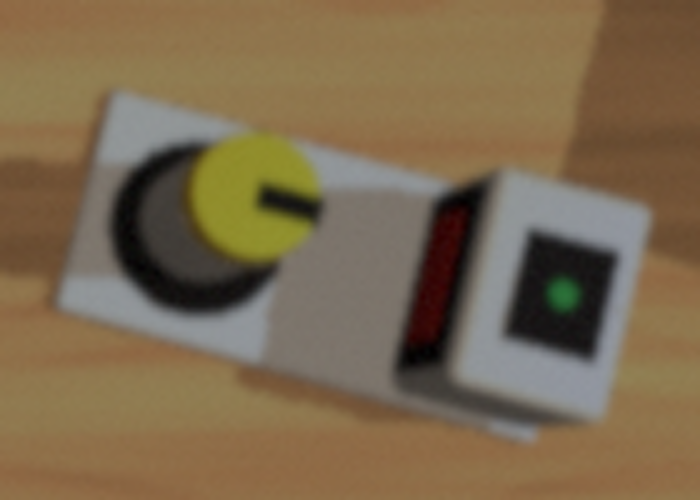

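The jar stands on the pad with its lid centred near (254,198), and the stripe points towards the window. Next I'll check the position and heading in numbers, and compare the rest of the bench with the first picture.

Run:
```python
from h import *
im=cv2.imread('pics/t5full.png');up=cv2.resize(im[190:290,410:550],None,fx=5,fy=5,interpolation=cv2.INTER_CUBIC)
c=lambda U,V:((U+.5)/5-.5+410,(V+.5)/5-.5+190)
cu=(254.5,197.5);C=pix('top',c(*cu),.11);print('jar',C,'off pad',C-[.5372,-.2343])
yy,xx=np.mgrid[:up.shape[0],:up.shape[1]];m=((xx-cu[0])**2+(yy-cu[1])**2<56**2)&(up.max(2)<75)
P=np.array([pix('top',c(u,v),.11) for v,u in np.argwhere(m)])
mu=P.mean(0);w,V=np.linalg.eigh(np.cov((P-mu).T));v=V[:,1];v*=np.sign(v@(mu-C))
print(m.sum(),np.sqrt(w),np.degrees(np.arctan2(v[1],v[0])),np.degrees(np.arctan2(*(mu-C)[::-1])))
for t in((318,209),(316,209)):
  e=pix('top',c(*t),.11)-C;print(np.degrees(np.arctan2(e[1],e[0])),np.linalg.norm(e))
cv2.imwrite('pics/t5v.png',im)
```

```text
jar [ 0.53795802 -0.23371529] off pad [0.00075802 0.00058471]
1081 [0.00264996 0.00612356] -106.48444855090362 -98.74758919530144
-100.76349121457318 0.027159949737057498
-101.09967566538812 0.026328661318262718
```

View pics/t5full.png

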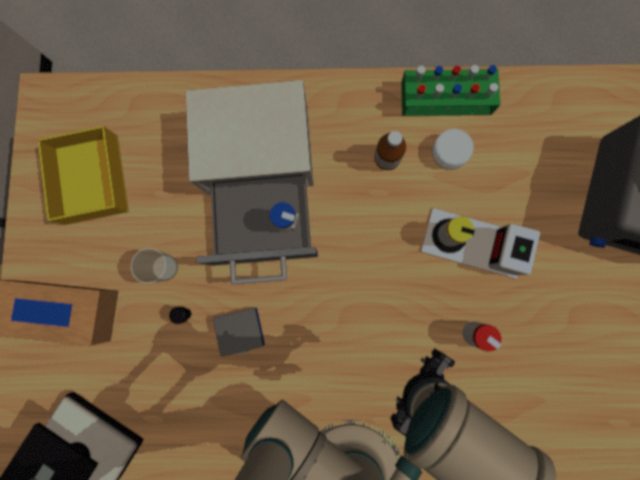

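Run:
```python
from h import *
p=(pix('top',(233.5,282),.105)+pix('top',(286,278.5),.105))/2
print(p,'predicted stop',np.array([.431,.199]))
if p[0]<.437: print(hand_in())
```

```text
[0.42968369 0.19671461] predicted stop [0.431 0.199]
the job is handed in; nothing more can be done
None
```

I handed the job in at about 26 s: the drawer is out at its stop, and the yellow-lidded jar stands on the pad within about 1 mm of centre. By the lid stripe's direction its code faces the window to about 0.5°, though a rougher check from the stripe's tip read about 5° off. The blue-lidded jar is still standing in the drawer, and nothing else on the bench looks moved.

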